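# Return the purged air filter cartridge to the sizer's inlet coupling

### The job

The particle sizer's air filter cartridge has been blown clean on the blue purge stand. Push the stand's release collar down to unlock the cartridge, draw it out, and push it into the empty coupling of the white inlet block until it locks home there with the collar sprung back up; feel your way, never forcing, wrenching or pressing hard on the parts, and leave the things standing round about where they are.

Things in the scene. Friction and masses are not known exactly. Their poses are not given: they have to be found in the camera images.
- cartridge: Air filter cartridge, 0.14 to 0.25 kg, round about its own z (up). Origin: tip of its steel stem, at the bottom. Stem: nose tapering from 8 mm wide at the tip to 16 mm at 12 mm up, 16 mm land to 19 mm, 8 mm locking groove from 19 to 28 mm, 16 mm stem to 48 mm; above it the body. Starts upright, locked in the purge stand, its body 5 mm above the collar's top.
- cartridge_body (a point): Middle of the cartridge's body, the place to grip: 26 mm diameter, 30 mm high (48 to 78 mm above the stem's tip), aluminium end rings and a clear window with white pleats. This point is 63 mm above the stem's tip, on the axis.
- purge: Blue purge stand, fixed to the bench: blue block 84 x 72 mm, 46 mm high, on a 110 x 84 mm steel foot. Behind it (its own +x) a round pressure gauge, top 89 mm high, starting 46 mm from the axis, and a copper pipe. Origin: underside centre, on the upright axis of the coupling that holds the cartridge. The coupling is spoilt by forces above 35 N.
- purge_port (a point): Centre of the blue block's top, 46 mm above the bench, on the coupling's axis. A brass and steel coupling is screwed in here by a taper thread, so its height differs and is not measured: the top of its black release collar (flange 56 mm in diameter, 5.5 mm thick, 18 mm hole) lies 34 to 38 mm above this point.
- purge_collar (a joint): Travel of the purge stand's release collar, m: 0 up, 0.004 at its stop; spring 8 N at 0, 12 N at the stop. From 3 mm on the jaws let go and the valve spring lifts the cartridge 7 mm; it then stays standing there unlocked (once let go, the collar stays about 2 mm down on it) and lifts out with less than 10 N. Until then the jaws hold it fast; pulling hard spoils them.
- inlet: White inlet block, fixed to the bench: block 84 x 72 mm, 46 mm high, on a 110 x 84 mm steel foot, with an empty coupling on top and behind it (its own +x) a steel pipe down into the worktop. Origin: underside centre, on the coupling's upright axis. Locked home, the cartridge's stem tip is about 37 to 47 mm above it. Spoilt by forces above 35 N.
- inlet_port (a point): Centre of the white block's top, 46 mm above the bench, on the coupling's axis. Same coupling as the purge stand's, its height again not measured: collar top 34 to 44 mm above this point. A stem locks with its tip about 43 mm below the collar's top and strikes bottom 1 to 2 mm lower; let go too soon, it rises 7 mm or more, unlocked.
- inlet_collar (a joint): Travel of the inlet block's release collar, m: 0 up, 0.004 at its stop, same spring. A stem pushed in dips the collar 2 mm by itself, first against the jaws (6 to 10 N), then against the valve spring (5 to 8 N); when the jaws snap into the groove it springs back to 0. Fingers resting on it block or unlock the coupling.
- vial: Bystander: glass sample bottle with red cap, 35 mm diameter, 80 mm high. Origin: underside centre.
- jar: Bystander: white powder jar with red lid, 72 mm diameter, 102 mm high. Origin: underside centre.
- timer: Bystander: white timer with blue buttons, 62 x 62 x 22 mm. Origin: underside centre.

How it is judged:
By the outcome, as a careful person would: the job done as asked, in the order asked, and still so for the second after the job is handed in, with the robot touching nothing.
It also fails if it takes over 56 s, if anything falls off the work surface, if the arm or the gripper's body presses on something with over 40 N, if the wrist force passes 120 N, or if a joint passes its speed limit or range.

### The arm

A 6-joint arm with a two-finger parallel gripper is mounted at the origin on a cart in front of the work surface, level with it; the furniture and walls round the work are solid. World frame = base frame: x ahead of the robot, y to its left, z up, the work surface at z = 0. Lengths are in m, angles in rad, forces in N, time in s.
With the tool pointing down it reaches from about 0.225 to 0.875 m from the base axis. Payload 3.4 kg.
Tool frame: the origin (TCP) lies at the very end of the fingers, on their centre line; the grasp point (between the pads) lies 19 mm behind it (manip.hold_point_z is the distance from the TCP to the grasp point, in m); z points along the fingers, y is the line along which they close (so a half turn about z gives the same grasp; the last joint's range is limited). The gripper opens to 85 mm and grips with 20 to 120 N. Pads are 22 mm wide; open, the fingers measure 114 mm over their backs; the gripper's body (76 mm by 85 mm) begins 54 mm behind the grasp point. The pads swing forward as they close: fully open they stand 13 mm farther back than shut.
Start: joints at [-1.266, 0.276, 1.505, -0, 1.361, -0.121], TCP at [0.238, -0.524, 0.231] pointing down, gripper open.
Joint ranges: [-2.89, 2.89], [-0.75, 2.08], [0.22, 2.7], [-1.18, 4.32], [0.11, 2.71], [-2.7, 2.7]. Speed limits (rad/s): [2.57, 2.57, 3.14, 3.14, 3.14, 3.14].

### API

Orientations are given as a unit quaternion [w, x, y, z].
In Python, from rig import readout, viewer, order, manip gives the robot as it stands. The module is installed in compiled form; this text tells all that it offers.
- The arm moves only by the tool send_rows, never from a script. Its arguments are lists of equal length, an entry for each row: "xyz": the shift along the world's x, y, z in m, a list of three; "delta_rot": the turn, a rotation vector about the world's x, y, z in degrees, a list of three. In form: {"xyz": [[tx, ty, tz], ...], "delta_rot": [[wx, wy, wz], ...]}. A call has 1 to 12 rows; each row shifts and turns the commanded pose from where the row before left it; what a row does not reach is not made up. A row lasts 1/10 s, in which the tool goes at most 50 mm and 8.59 degrees, less where a joint would pass 70% of its speed; a pose out of reach is approached as far as the arm can. A call with a gripper value outside its range is refused whole. "gripper" is the finger opening in m, from 0 to 0.0854, set as the call begins (left out, the last holds). The fingers move at their own pace and stop on an object; "force" is the grip in N (left out, the last holds). Time passes only in rows, so rows that do not move let the fingers close. It gives the time, the measured TCP pose, the force, the opening and the grip force at its end, in the units of the state.
- readout.get_state(): the state, without advancing time (a new reading comes with each control period).
- viewer.get_image(name): name is "scene" or "top"; returns a dict with "color" (400x640x3 uint8, red, green, blue), "depth" (400x640 float32, m along the optical axis (not along the pixel's ray), 0 where there is no reading), "K" (3x3 intrinsics, pixels), "camera_from_world" (4x4, takes a point from world to camera coordinates). Camera axes: x right, y up, looking along -z (the intrinsics and any distortion apply to the point x, -y, -z); pixel columns grow to the right and rows downward; lengths in m; the calibration is good to about 2 mm. A picture is of the moment at which its call begins.
- order.sign_off(): hands the job in; it is judged then, once.
The state is a dict: "clock": time; "qpos": joint angles; "qd": joint speeds; "effort": joint torques, N m; "position": TCP position; "ee_rot": TCP orientation; "contact_force": force on the tool from outside, world axes, zero at the start; "moment": the same for the moment, N m; "width": finger opening in m; "gripper_force": force on a finger pad.
Only numpy, scipy, OpenCV 4.12 (cv2) and the standard library are available. Lean on these libraries where they do the work, as an engineer would, in place of code of your own. Each camera call takes 0.05 s, during which the arm holds its last target. There are 200 camera calls.

## Working session

There is one attempt and no reset: what is moved stays moved. The work goes in short steps, Python scripts to look and compute and a tool call to move; the robot and the scene stay as the last step left them, time stands still between calls to the robot, and variables do not carry over. Pictures are saved under pics/ and viewed, at most 10 in all, crops included, and the job is handed in when it is done.

Besides the shell and the picture viewer there is one more tool, called after "Request:" by a JSON object that holds its "name" and its "arguments", one argument or row to a line. send_rows: Moves the arm, as the interface text tells. Its arguments: {"type":"object","properties":{"xyz":{"type":"array"},"delta_rot":{"type":"array"},"gripper":{"type":"number"},"force":{"type":"number"}},"required":["xyz","delta_rot"]}

```bash
mkdir -p pics
cat > h.py <<'E'
import numpy as np, cv2
from rig import readout, viewer, order, manip
def shot(n,f=None):
    im=viewer.get_image(n)
    if f: cv2.imwrite('pics/'+f,cv2.cvtColor(im['color'],cv2.COLOR_RGB2BGR))
    return im
def cloud(im):
    d=im['depth'];K=im['K'];v,u=np.mgrid[0:d.shape[0],0:d.shape[1]]
    p=np.stack([(u-K[0,2])/K[0,0]*d,-(v-K[1,2])/K[1,1]*d,-d,np.ones_like(d)],-1)
    w=p@np.linalg.inv(im['camera_from_world']).T
    return w[...,:3]
def proj(im,P):
    c=im['camera_from_world']@np.r_[P,1];K=im['K']
    return np.array([K[0,0]*c[0]/-c[2]+K[0,2],K[1,1]*-c[1]/-c[2]+K[1,2]])
def ray_plane(im,uv,z):
    K=im['K'];M=np.linalg.inv(im['camera_from_world'])
    d=M[:3,:3]@np.array([(uv[0]-K[0,2])/K[0,0],-(uv[1]-K[1,2])/K[1,1],-1]);o=M[:3,3]
    return o+d*(z-o[2])/d[2]
E
python3 - <<'E'
from h import *
print(readout.get_state(), manip.hold_point_z)
for n in('top','scene'):
    im=shot(n,n+'0.png'); print(n,im['K'],np.linalg.inv(im['camera_from_world'])); np.save(n+'.npy',im,allow_pickle=True)
E
```

```text
{'clock': 0.0, 'qpos': array([-1.26599595e+00,  2.76614040e-01,  1.50615557e+00,  7.34017752e-06,
        1.36066457e+00, -1.20968801e-01]), 'qd': array([-2.71740353e-03, -1.11159734e-05,  4.79158876e-07,  2.52202426e-04,
       -1.08824034e-03, -8.89800411e-04]), 'effort': array([-7.53664881e-04, -4.16780376e+01, -2.45805484e+01, -4.60450847e-04,
        1.10429767e-02, -2.20107367e-06]), 'position': array([ 0.23734236, -0.52315378,  0.23041989]), 'ee_rot': array([-9.17208880e-04,  9.77425273e-01,  2.11279406e-01, -8.09403366e-05]), 'contact_force': array([ 0.67422312, -0.98744559, -0.39138678]), 'moment': array([0.03199387, 0.00896717, 0.02902049]), 'gripper_force': 0.0, 'width': 0.08542848032635633} 0.0187
top [[413.81108191   0.         318.18886439]
 [  0.         413.81108191 197.9297255 ]
 [  0.           0.           1.        ]] [[-0.06554126  0.97593671 -0.20797087  0.40551692]
 [-0.99784501 -0.06475128  0.01061141 -0.12874146]
 [-0.00311031  0.20821818  0.97807746  0.99289969]
 [ 0.          0.          0.          1.        ]]
scene [[440.83801487   0.         319.38892443]
 [  0.         440.83801487 203.38952916]
 [  0.           0.           1.        ]] [[-0.83508219  0.39621367 -0.38164442  0.17734943]
 [-0.54998699 -0.61684576  0.56304141  0.47558262]
 [-0.01233104  0.68008532  0.73302927  0.82979279]
 [ 0.          0.          0.          1.        ]]
```

View pics/top0.png

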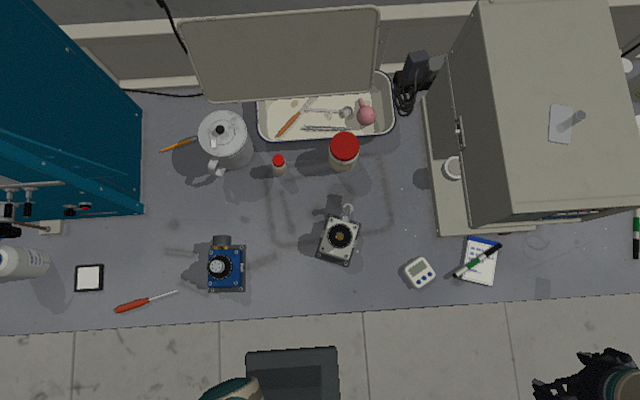

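View pics/scene0.png

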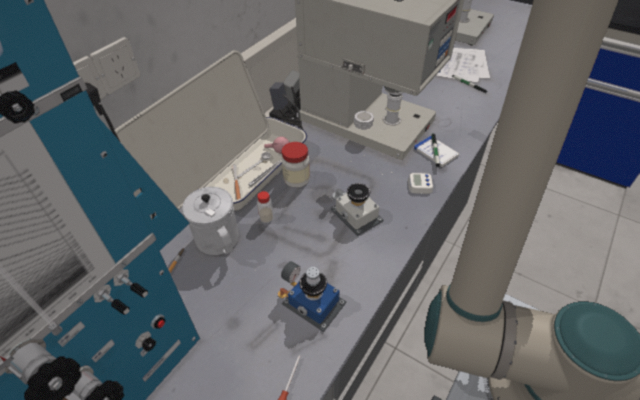

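The top view shows the purge stand with its cartridge near (222,266) and the inlet's black collar near (340,235). In the scene view they are near (313,285) and (358,192). Next I measure both.

Run:
```python
from h import *
for n in('top','scene'):
    im=np.load(n+'.npy',allow_pickle=True).item(); W=cloud(im); c=im['color'].astype(int)
    boxes={'top':[(190,230,70,75),(305,200,70,75)],'scene':[(270,250,85,85),(325,170,70,65)]}[n]
    for (x,y,w,h) in boxes:
        w_=W[y:y+h,x:x+w].reshape(-1,3); col=c[y:y+h,x:x+w].reshape(-1,3)
        print(n,'box')
        for lo,hi in((.07,.078),(.078,.087),(.1,.112),(.112,.125),(.04,.05),(.003,.012)):
            m=(w_[:,2]>lo)&(w_[:,2]<hi)
            if m.sum()>4:
                q=w_[m]; r=cv2.minAreaRect((q[:,:2]*1000).astype(np.float32)); print(lo,hi,m.sum(),'med',np.median(q,0).round(4),'rect',np.round(r[0],1),np.round(r[1],1),round(r[2],1))
        m=(col.max(1)<55)&(w_[:,2]>.06); print('black',m.sum(),np.median(w_[m],0).round(4),w_[m].min(0).round(4),w_[m].max(0).round(4))
    cr=[cv2.resize(cv2.cvtColor(im['color'],cv2.COLOR_RGB2BGR)[y:y+h,x:x+w],(390,390),interpolation=cv2.INTER_CUBIC) for x,y,w,h in boxes]
    cv2.imwrite(f'pics/{n}crop.png',np.hstack(cr))
a=[cv2.imread(f'pics/{n}crop.png') for n in('top','scene')]
cv2.imwrite('pics/crops.png',cv2.resize(np.vstack(a),(600,600)))
```

```text
top box
0.07 0.078 36 med [0.51   0.0651 0.0747] rect [489.1  65. ] [75.3 42.2] 30.5
0.078 0.087 461 med [0.47   0.0794 0.083 ] rect [482.2  84.1] [54.6 95.4] 86.5
0.1 0.112 9 med [0.4625 0.0751 0.1028] rect [460.3  76.4] [ 6.2 21.3] 79.1
0.112 0.125 126 med [0.4615 0.0845 0.118 ] rect [461.6  84.5] [25.  22.8] 85.9
0.04 0.05 637 med [0.4529 0.0711 0.0459] rect [464.4  84.5] [70.9 89. ] 86.9
0.003 0.012 552 med [0.4346 0.0652 0.0053] rect [465.2  92. ] [163.1 175.8] 87.9
black 349 [0.464  0.0805 0.0828] [ 0.4055 -0.1287  0.0696] [0.5291 0.1129 0.9929]
top box
0.07 0.078 6 med [ 0.5199 -0.1855  0.0734] rect [ 519.5 -182.6] [14.1  3.9] 69.4
0.078 0.087 341 med [ 0.5127 -0.1808  0.0852] rect [ 512.3 -181. ] [52.8 53.2] 86.1
0.04 0.05 627 med [ 0.499  -0.1759  0.0456] rect [ 512.1 -180.2] [71.9 83.9] 68.1
0.003 0.012 543 med [ 0.484  -0.178   0.0052] rect [ 518.6 -185.3] [168.4 177.8] 86.2
black 374 [ 0.5107 -0.1799  0.0859] [ 0.4055 -0.205   0.0666] [ 0.5364 -0.1287  0.9929]
scene box
0.07 0.078 77 med [0.508  0.1004 0.0739] rect [481.9  88.4] [41.4 92.9] 82.7
0.078 0.087 491 med [0.463
[... 172 characters left out ...]
ect [460.1  86.4] [25.6 25.1] 26.8
0.04 0.05 760 med [0.4422 0.1027 0.0453] rect [463.   86.2] [72.7 89.8] 87.2
0.003 0.012 513 med [0.4197 0.1124 0.0055] rect [483.4  61.7] [188.9 205.2] 33.3
black 266 [0.4532 0.0971 0.0822] [0.1773 0.0629 0.0688] [0.5179 0.4756 0.8298]
scene box
0.07 0.078 54 med [ 0.5086 -0.1687  0.0742] rect [ 506.3 -171.3] [37.4 37.8] 74.4
0.078 0.087 275 med [ 0.5087 -0.1775  0.0849] rect [ 510.5 -179.4] [52.2 56.8] 29.0
0.04 0.05 517 med [ 0.4949 -0.1647  0.0452] rect [ 510.4 -178.5] [72.9 85. ] 69.1
0.003 0.012 364 med [ 0.483  -0.1566  0.0054] rect [ 527.4 -224.4] [167.9 236.7] 25.8
black 216 [ 0.5095 -0.1733  0.085 ] [ 0.1773 -0.2024  0.0712] [0.5337 0.4756 0.8298]
```

View pics/crops.png

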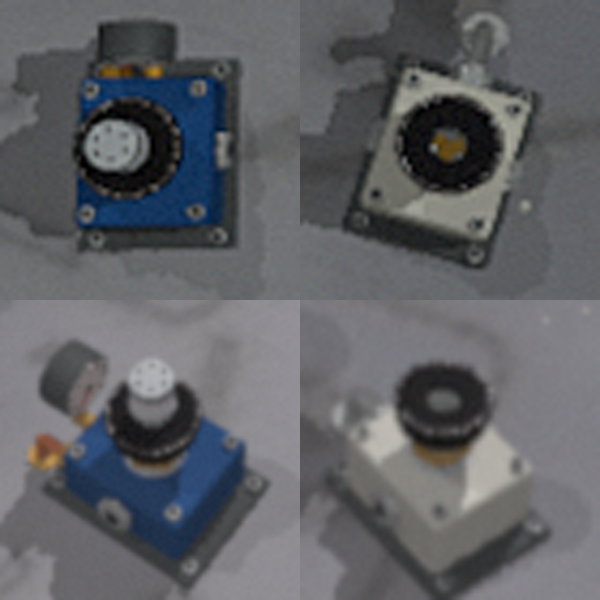

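The two cameras agree to about 2 mm. Purge axis: (0.461, 0.0855), collar top at about 0.083, yaw -3°. Inlet axis: (0.511, -0.180), collar top at about 0.085, yaw -22°. I'll move above the purge stand and turn so the fingers close across the stand's y, clear of the gauge.

Request:
{"name": "send_rows", "arguments": {
  "xyz": [
    [0.0124,0.0338,0],
    [0.0124,0.0338,0],
    [0.0124,0.0338,0],
    [0.0124,0.0338,0],
    [0.0124,0.0338,0],
    [0.0124,0.0338,0],
    [0.0124,0.0338,0],
    [0.0124,0.0338,0],
    [0.0124,0.0338,0],
    [0.0124,0.0338,0],
    [0.0124,0.0338,0],
    [0.0124,0.0338,0]
  ],
  "delta_rot": [
    [0,0,-1.5],
    [0,0,-1.5],
    [0,0,-1.5],
    [0,0,-1.5],
    [0,0,-1.5],
    [0,0,-1.5],
    [0,0,-1.5],
    [0,0,-1.5],
    [0,0,-1.5],
    [0,0,-1.5],
    [0,0,-1.5],
    [0,0,-1.5]
  ],
  "gripper": 0.042,
  "force": 20
}}

```text
clock: 1.3
position: [0.3863, -0.1166, 0.2311]
ee_rot: [-0.0, 0.998, 0.055, -0.0]
contact_force: [0.5, 0.4, -0.2]
width: 0.0418
gripper_force: 0.0
```

Request:
{"name": "send_rows", "arguments": {
  "xyz": [
    [0.0124,0.0338,0],
    [0.0124,0.0338,0],
    [0.0124,0.0338,0],
    [0.0124,0.0338,0],
    [0.0124,0.0338,0],
    [0.0124,0.0338,0],
    [0,0,-0.03],
    [0,0,-0.03],
    [0,0,-0.02],
    [0,0,0],
    [0,0,0]
  ],
  "delta_rot": [
    [0,0,-1.5],
    [0,0,-1.5],
    [0,0,-1.5],
    [0,0,-1.5],
    [0,0,-1.5],
    [0,0,-1.5],
    [0,0,0],
    [0,0,0],
    [0,0,0],
    [0,0,0],
    [0,0,0]
  ]
}}

```text
clock: 2.4
position: [0.4607, 0.0847, 0.1514]
ee_rot: [0.0, 1.0, -0.023, -0.0]
contact_force: [0.2, -0.4, -0.4]
width: 0.0419
gripper_force: 0.0
```

Run:
```python
from h import *
a=[]
for n,(x,y) in(('scene',(260,210)),('top',(165,215))):
    im=shot(n); p=readout.get_state()['position']
    print(n,proj(im,p),proj(im,[.461,.0855,.118]))
    a.append(cv2.resize(cv2.cvtColor(im['color'],cv2.COLOR_RGB2BGR)[y:y+100,x:x+100],(400,400),interpolation=cv2.INTER_CUBIC))
cv2.imwrite('pics/c2.png',np.hstack(a))
```

```text
scene [311.97334898 260.63028161] [312.35647311 271.39609612]
top [211.67836361 264.58452804] [215.47823233 265.81239356]
```

View pics/c2.png

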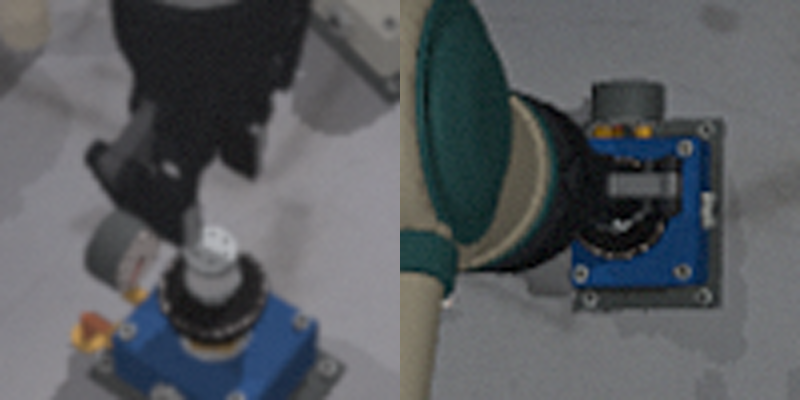

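The fingers straddle the cartridge, which sits near (212,235) in the left crop, and they are clear of the gauge. I'll descend to just above the collar, then feel downwards.

Request:
{"name": "send_rows", "arguments": {
  "xyz": [
    [0,0,-0.015],
    [0,0,-0.015],
    [0,0,-0.015],
    [0,0,-0.012],
    [0,0,0],
    [0,0,-0.001],
    [0,0,-0.001],
    [0,0,-0.001],
    [0,0,0]
  ],
  "delta_rot": [
    [0,0,0],
    [0,0,0],
    [0,0,0],
    [0,0,0],
    [0,0,0],
    [0,0,0],
    [0,0,0],
    [0,0,0],
    [0,0,0]
  ]
}}

```text
clock: 3.4
position: [0.461, 0.0847, 0.0917]
ee_rot: [0.0, 1.0, -0.023, 0.0]
contact_force: [1.1, -0.0, 0.8]
width: 0.0419
gripper_force: 0.0
```

Request:
{"name": "send_rows", "arguments": {
  "xyz": [
    [0,0,-0.001],
    [0,0,-0.001],
    [0,0,-0.001],
    [0,0,0]
  ],
  "delta_rot": [
    [0,0,0],
    [0,0,0],
    [0,0,0],
    [0,0,0]
  ]
}}

```text
clock: 3.8
position: [0.4605, 0.0847, 0.0881]
ee_rot: [0.0, 1.0, -0.023, -0.0]
contact_force: [-1.0, 0.7, -0.0]
width: 0.0422
gripper_force: 0.0
```

Request:
{"name": "send_rows", "arguments": {
  "xyz": [
    [0,0,-0.001],
    [0,0,-0.001],
    [0,0,-0.001],
    [0,0,0]
  ],
  "delta_rot": [
    [0,0,0],
    [0,0,0],
    [0,0,0],
    [0,0,0]
  ]
}}

```text
clock: 4.2
position: [0.4606, 0.0847, 0.0852]
ee_rot: [0.0, 1.0, -0.023, -0.0]
contact_force: [-0.1, -0.4, -0.6]
width: 0.0424
gripper_force: 0.0
```

Request:
{"name": "send_rows", "arguments": {
  "xyz": [
    [0,0,-0.001],
    [0,0,-0.001],
    [0,0,0]
  ],
  "delta_rot": [
    [0,0,0],
    [0,0,0],
    [0,0,0]
  ]
}}

```text
clock: 4.5
position: [0.4606, 0.0847, 0.0832]
ee_rot: [0.0, 1.0, -0.023, -0.0]
contact_force: [0.4, 0.4, -0.1]
width: 0.0419
gripper_force: 0.0
```

Request:
{"name": "send_rows", "arguments": {
  "xyz": [
    [0,0,-0.001],
    [0,0,-0.001],
    [0,0,0]
  ],
  "delta_rot": [
    [0,0,0],
    [0,0,0],
    [0,0,0]
  ]
}}

```text
clock: 4.8
position: [0.4608, 0.0847, 0.0813]
ee_rot: [0.0, 1.0, -0.023, 0.0]
contact_force: [-0.1, 0.6, -0.0]
width: 0.0418
gripper_force: 0.0
```

Request:
{"name": "send_rows", "arguments": {
  "xyz": [
    [0,0,-0.001],
    [0,0,-0.001],
    [0,0,0]
  ],
  "delta_rot": [
    [0,0,0],
    [0,0,0],
    [0,0,0]
  ]
}}

```text
clock: 5.1
position: [0.4608, 0.0847, 0.0802]
ee_rot: [0.0, 1.0, -0.023, 0.0]
contact_force: [-0.5, -0.3, 7.0]
width: 0.0419
gripper_force: 3.4
```

Request:
{"name": "send_rows", "arguments": {
  "xyz": [
    [0,0,-0.001],
    [0,0,0]
  ],
  "delta_rot": [
    [0,0,0],
    [0,0,0]
  ]
}}

```text
clock: 5.3
position: [0.4608, 0.0847, 0.079]
ee_rot: [0.0, 1.0, -0.023, 0.0]
contact_force: [-1.7, -0.2, 4.4]
width: 0.0421
gripper_force: 2.7
```

Request:
{"name": "send_rows", "arguments": {
  "xyz": [
    [0,0,-0.001],
    [0,0,0]
  ],
  "delta_rot": [
    [0,0,0],
    [0,0,0]
  ]
}}

```text
clock: 5.5
position: [0.4609, 0.0847, 0.0784]
ee_rot: [0.0, 1.0, -0.023, 0.0]
contact_force: [-2.2, -0.1, 9.6]
width: 0.0423
gripper_force: 5.2
```

Request:
{"name": "send_rows", "arguments": {
  "xyz": [
    [0,0,-0.001],
    [0,0,0]
  ],
  "delta_rot": [
    [0,0,0],
    [0,0,0]
  ]
}}

```text
clock: 5.7
position: [0.4609, 0.0847, 0.0776]
ee_rot: [0.0, 1.0, -0.023, 0.0]
contact_force: [-2.6, -0.3, 11.6]
width: 0.0419
gripper_force: 5.6
```

Request:
{"name": "send_rows", "arguments": {
  "xyz": [
    [0,0,-0.001],
    [0,0,0]
  ],
  "delta_rot": [
    [0,0,0],
    [0,0,0]
  ]
}}

```text
clock: 5.9
position: [0.4609, 0.0847, 0.0772]
ee_rot: [0.0, 1.0, -0.023, 0.001]
contact_force: [-4.6, -0.4, 15.4]
width: 0.0423
gripper_force: 7.8
```

```bash
cat > top.py <<'E'
from h import *
im=shot('scene','s3.png'); W=cloud(im); o=np.load('scene.npy',allow_pickle=True).item(); V=cloud(o)
for k in(V,W):
    m=(np.hypot(k[...,0]-.461,k[...,1]-.0855)<.012)&(k[...,2]>.105)&(k[...,2]<.14); print(m.sum(),np.percentile(k[m][:,2],[50,90]).round(4))
print(readout.get_state()['contact_force'])
c=cv2.cvtColor(im['color'],cv2.COLOR_RGB2BGR)[220:320,260:370]
cv2.imwrite('pics/c3.png',cv2.resize(c,(550,500),interpolation=cv2.INTER_CUBIC))
E
python3 top.py
```

```text
102 [0.1176 0.1194]
33 [0.1234 0.1259]
[-4.05662155 -0.90032892 15.50467757]
```

View pics/c3.png

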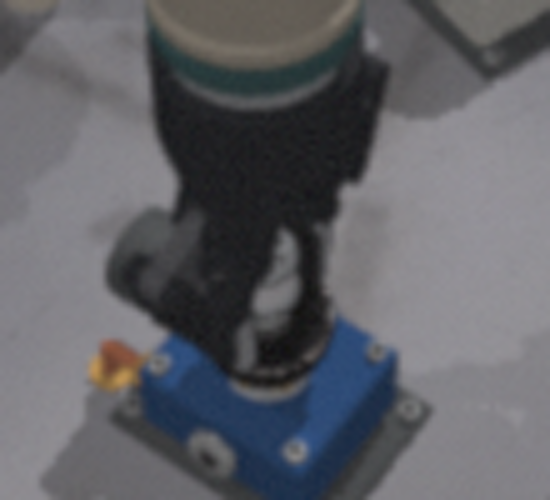

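The window body now reads about 6 mm higher (0.1176 to 0.1234), so the cartridge is unlocked. I'll raise the fingers off the collar and grip the body gently.

Request:
{"name": "send_rows", "arguments": {
  "xyz": [
    [0,0,0.002],
    [0,0,0.003],
    [0,0,0.005],
    [0,0,0.006],
    [0,0,0.006],
    [0,0,0],
    [0,0,0]
  ],
  "delta_rot": [
    [0,0,0],
    [0,0,0],
    [0,0,0],
    [0,0,0],
    [0,0,0],
    [0,0,0],
    [0,0,0]
  ]
}}

```text
clock: 6.65
position: [0.4608, 0.0847, 0.0975]
ee_rot: [0.0, 1.0, -0.023, 0.0]
contact_force: [-0.5, -0.3, 0.4]
width: 0.0416
gripper_force: 0.0
```

Request:
{"name": "send_rows", "arguments": {
  "xyz": [
    [0,0,0],
    [0,0,0],
    [0,0,0]
  ],
  "delta_rot": [
    [0,0,0],
    [0,0,0],
    [0,0,0]
  ],
  "gripper": 0.029
}}

```text
clock: 6.95
position: [0.4606, 0.0847, 0.0971]
ee_rot: [0.0, 1.0, -0.023, -0.0]
contact_force: [1.2, 0.6, -0.1]
width: 0.0289
gripper_force: 0.0
```

Request:
{"name": "send_rows", "arguments": {
  "xyz": [
    [0,0,0],
    [0,0,0],
    [0,0,0],
    [0,0,0],
    [0,0,0]
  ],
  "delta_rot": [
    [0,0,0],
    [0,0,0],
    [0,0,0],
    [0,0,0],
    [0,0,0]
  ],
  "gripper": 0.02,
  "force": 20
}}

```text
clock: 7.45
position: [0.4605, 0.085, 0.0971]
ee_rot: [-0.0, 1.0, -0.023, -0.0]
contact_force: [0.2, 2.1, -2.5]
width: 0.0252
gripper_force: 19.8
```

Request:
{"name": "send_rows", "arguments": {
  "xyz": [
    [0,0.0005,0],
    [0,0,0.001],
    [0,0,0.001],
    [0,0,0.002],
    [0,0,0.002],
    [0,0,0]
  ],
  "delta_rot": [
    [0,0,0],
    [0,0,0],
    [0,0,0],
    [0,0,0],
    [0,0,0],
    [0,0,0]
  ],
  "force": 30
}}

```text
clock: 8.05
position: [0.4608, 0.0851, 0.1041]
ee_rot: [0.0, 1.0, -0.023, 0.0]
contact_force: [-0.7, 0.4, 1.0]
width: 0.0252
gripper_force: 30.5
```

Request:
{"name": "send_rows", "arguments": {
  "xyz": [
    [0,0,0.005],
    [0,0,0.005],
    [0,0,0.01],
    [0,0,0.01],
    [0,0,0.01],
    [0,0,0.01],
    [0,0,0.02],
    [0,0,0.02],
    [0,0,0.01],
    [0,0,0],
    [0,0,0]
  ],
  "delta_rot": [
    [0,0,0],
    [0,0,0],
    [0,0,0],
    [0,0,0],
    [0,0,0],
    [0,0,0],
    [0,0,0],
    [0,0,0],
    [0,0,0],
    [0,0,0],
    [0,0,0]
  ]
}}

```text
clock: 9.15
position: [0.4603, 0.0852, 0.203]
ee_rot: [0.0, 1.0, -0.023, -0.0]
contact_force: [-1.1, -0.2, -1.2]
width: 0.0253
gripper_force: 30.3
```

Run:
```python
from h import *
print(readout.get_state()['contact_force'],readout.get_state()['position'])
a=[]
for n,(x,y) in(('scene',(250,180)),('top',(150,215))):
    im=shot(n); 
    a.append(cv2.resize(cv2.cvtColor(im['color'],cv2.COLOR_RGB2BGR)[y:y+120,x:x+120],(400,400),interpolation=cv2.INTER_CUBIC))
    p=readout.get_state()['position']
    W=cloud(im); c=im['color'].astype(int)
    print(n,proj(im,p+[0,0,-.049]),proj(im,p))
cv2.imwrite('pics/c4.png',np.hstack(a))
```

```text
[-1.1074886  -0.24453126 -1.17669084] [0.46028358 0.08520842 0.20299396]
scene [312.45604882 260.72582601] [311.80156359 244.68549373]
top [211.31027195 265.51485411] [204.68158499 264.258335  ]
```

View pics/c4.png

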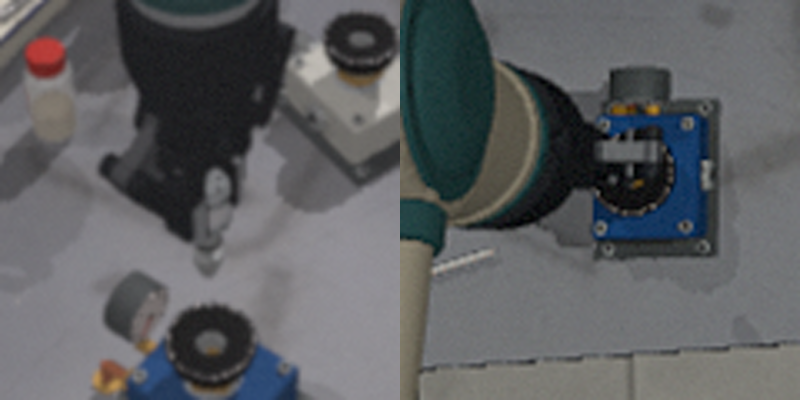

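The cartridge is held upright, its tip at scene pixel (312,262) against a predicted (312.5,260.7), and the purge coupling is empty. Now over to the inlet.

Request:
{"name": "send_rows", "arguments": {
  "xyz": [
    [0.005,-0.0266,0],
    [0.005,-0.0266,0],
    [0.005,-0.0266,0],
    [0.005,-0.0266,0],
    [0.005,-0.0266,0],
    [0.005,-0.0266,0],
    [0.005,-0.0266,0],
    [0.005,-0.0266,0],
    [0.005,-0.0266,0],
    [0.005,-0.0266,0],
    [0,0,0],
    [0,0,0]
  ],
  "delta_rot": [
    [0,0,-2],
    [0,0,-2],
    [0,0,-2],
    [0,0,-2],
    [0,0,-2],
    [0,0,-2],
    [0,0,-2],
    [0,0,-2],
    [0,0,-2],
    [0,0,-2],
    [0,0,0],
    [0,0,0]
  ]
}}

```text
clock: 10.45
position: [0.5101, -0.1808, 0.2021]
ee_rot: [-0.001, 0.981, -0.197, -0.001]
contact_force: [-0.3, 0.8, -1.8]
width: 0.025
gripper_force: 30.3
```

Request:
{"name": "send_rows", "arguments": {
  "xyz": [
    [0,0,-0.02],
    [0,0,-0.02],
    [0,0,-0.012],
    [0,0,0],
    [0,0,0]
  ],
  "delta_rot": [
    [0,0,0],
    [0,0,0],
    [0,0,0],
    [0,0,0],
    [0,0,0]
  ]
}}

```text
clock: 10.95
position: [0.5108, -0.1803, 0.1515]
ee_rot: [-0.0, 0.981, -0.196, -0.0]
contact_force: [-0.7, 0.8, -1.1]
width: 0.0252
gripper_force: 30.4
```

Run:
```python
from h import *
print(readout.get_state()['contact_force'],readout.get_state()['position'])
a=[]
for n,(x,y) in(('scene',(310,130)),('top',(280,180))):
    im=shot(n); 
    a.append(cv2.resize(cv2.cvtColor(im['color'],cv2.COLOR_RGB2BGR)[y:y+100,x:x+100],(400,400),interpolation=cv2.INTER_CUBIC))
    p=readout.get_state()['position']
    print(n,proj(im,p+[0,0,-.05]),proj(im,[.5114,-.1802,.085]))
    W=cloud(im); b=W[130:230,310:410] if n=='scene' else W[180:280,280:380]
    cc=im['color'][130:230,310:410] if n=='scene' else im['color'][180:280,280:380]
    m=(b[...,2]>.08)&(b[...,2]<.09)&(cc.max(-1)<70)&(np.hypot(b[...,0]-.511,b[...,1]+.18)<.035)
    q=b[m]; r=cv2.minEnclosingCircle((q[:,:2]*1000).astype(np.float32)); print(m.sum(),r,np.median(q[:,2]))
cv2.imwrite('pics/c5.png',np.hstack(a))
```

```text
[-0.72106838  0.7712036  -1.11998629] [ 0.51084108 -0.18033433  0.15150463]
scene [358.3357859  185.35456828] [357.81939924 190.55792627]
229 ((509.6475830078125, -178.6930389404297), 27.60000991821289) 0.08524759515875424
top [340.33007801 234.3754968 ] [339.6536491  235.36512703]
118 ((504.63568115234375, -177.00177001953125), 24.99273681640625) 0.0859695368711007
```

View pics/c5.png

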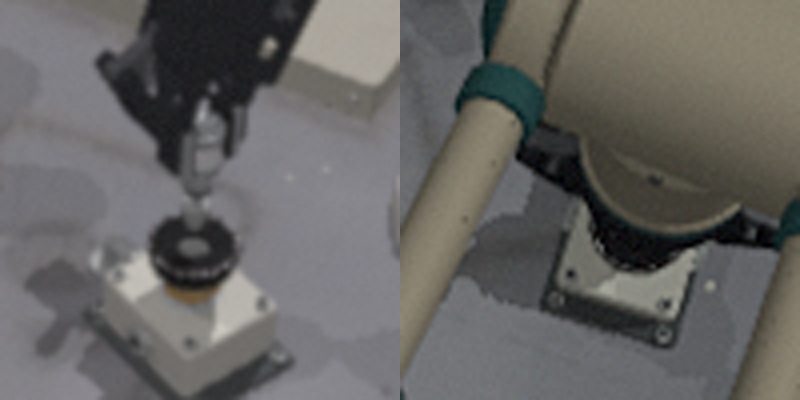

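The tip at (358.7,185.5) sits right above the hole centre at (358.3,191.5), which matches the prediction. I'll go in gently.

Request:
{"name": "send_rows", "arguments": {
  "xyz": [
    [0,0,-0.003],
    [0,0,-0.003],
    [0,0,-0.003],
    [0,0,-0.002],
    [0,0,-0.002],
    [0,0,-0.002],
    [0,0,0]
  ],
  "delta_rot": [
    [0,0,0],
    [0,0,0],
    [0,0,0],
    [0,0,0],
    [0,0,0],
    [0,0,0],
    [0,0,0]
  ]
}}

```text
clock: 11.75
position: [0.5105, -0.1807, 0.136]
ee_rot: [-0.0, 0.981, -0.196, -0.0]
contact_force: [-0.4, 0.4, -2.2]
width: 0.025
gripper_force: 30.4
```

Request:
{"name": "send_rows", "arguments": {
  "xyz": [
    [0,0,-0.002],
    [0,0,-0.002],
    [0,0,0]
  ],
  "delta_rot": [
    [0,0,0],
    [0,0,0],
    [0,0,0]
  ]
}}

```text
clock: 12.05
position: [0.5105, -0.1807, 0.132]
ee_rot: [-0.0, 0.981, -0.196, -0.0]
contact_force: [-0.5, 0.5, -2.0]
width: 0.0246
gripper_force: 30.4
```

Request:
{"name": "send_rows", "arguments": {
  "xyz": [
    [0,0,-0.002],
    [0,0,-0.002],
    [0,0,0]
  ],
  "delta_rot": [
    [0,0,0],
    [0,0,0],
    [0,0,0]
  ]
}}

```text
clock: 12.35
position: [0.5105, -0.1807, 0.128]
ee_rot: [-0.0, 0.981, -0.196, -0.0]
contact_force: [-0.1, -0.6, -1.2]
width: 0.0249
gripper_force: 30.4
```

Request:
{"name": "send_rows", "arguments": {
  "xyz": [
    [0,0,-0.001],
    [0,0,-0.001],
    [0,0,0]
  ],
  "delta_rot": [
    [0,0,0],
    [0,0,0],
    [0,0,0]
  ]
}}

```text
clock: 12.65
position: [0.5106, -0.1807, 0.1262]
ee_rot: [0.0, 0.981, -0.196, -0.0]
contact_force: [-0.2, -0.8, -1.3]
width: 0.0251
gripper_force: 30.4
```

Request:
{"name": "send_rows", "arguments": {
  "xyz": [
    [0,0,-0.001],
    [0,0,-0.001],
    [0,0,0]
  ],
  "delta_rot": [
    [0,0,0],
    [0,0,0],
    [0,0,0]
  ]
}}

```text
clock: 12.95
position: [0.5106, -0.1807, 0.1242]
ee_rot: [0.0, 0.981, -0.196, -0.0]
contact_force: [0.2, -0.2, -1.1]
width: 0.0248
gripper_force: 30.4
```

Request:
{"name": "send_rows", "arguments": {
  "xyz": [
    [0,0,-0.001],
    [0,0,-0.001],
    [0,0,0]
  ],
  "delta_rot": [
    [0,0,0],
    [0,0,0],
    [0,0,0]
  ]
}}

```text
clock: 13.25
position: [0.5106, -0.1807, 0.1222]
ee_rot: [-0.0, 0.981, -0.196, -0.0]
contact_force: [-0.5, -0.9, -1.7]
width: 0.0249
gripper_force: 30.4
```

Request:
{"name": "send_rows", "arguments": {
  "xyz": [
    [0,0,-0.001],
    [0,0,-0.001],
    [0,0,0]
  ],
  "delta_rot": [
    [0,0,0],
    [0,0,0],
    [0,0,0]
  ]
}}

```text
clock: 13.55
position: [0.5106, -0.1808, 0.1202]
ee_rot: [0.0, 0.981, -0.196, -0.0]
contact_force: [0.0, 0.5, -1.9]
width: 0.0248
gripper_force: 30.4
```

Request:
{"name": "send_rows", "arguments": {
  "xyz": [
    [0,0,-0.001],
    [0,0,-0.001],
    [0,0,0]
  ],
  "delta_rot": [
    [0,0,0],
    [0,0,0],
    [0,0,0]
  ]
}}

```text
clock: 13.85
position: [0.5106, -0.1808, 0.1182]
ee_rot: [0.0, 0.981, -0.196, -0.0]
contact_force: [-0.5, -1.0, -1.3]
width: 0.0249
gripper_force: 30.4
```

Request:
{"name": "send_rows", "arguments": {
  "xyz": [
    [0,0,-0.001],
    [0,0,-0.001],
    [0,0,0]
  ],
  "delta_rot": [
    [0,0,0],
    [0,0,0],
    [0,0,0]
  ]
}}

```text
clock: 14.15
position: [0.5106, -0.1807, 0.1161]
ee_rot: [-0.0, 0.981, -0.196, -0.0]
contact_force: [-0.4, -1.7, -2.1]
width: 0.0247
gripper_force: 30.4
```

Request:
{"name": "send_rows", "arguments": {
  "xyz": [
    [0,0,-0.001],
    [0,0,-0.001],
    [0,0,0]
  ],
  "delta_rot": [
    [0,0,0],
    [0,0,0],
    [0,0,0]
  ]
}}

```text
clock: 14.45
position: [0.5106, -0.1807, 0.1142]
ee_rot: [0.0, 0.981, -0.196, -0.0]
contact_force: [0.3, -1.1, -1.2]
width: 0.0249
gripper_force: 30.4
```

Request:
{"name": "send_rows", "arguments": {
  "xyz": [
    [0,0,-0.001],
    [0,0,-0.001],
    [0,0,0]
  ],
  "delta_rot": [
    [0,0,0],
    [0,0,0],
    [0,0,0]
  ]
}}

```text
clock: 14.75
position: [0.5106, -0.1807, 0.1122]
ee_rot: [0.0, 0.981, -0.196, -0.0]
contact_force: [-0.8, 0.5, -1.0]
width: 0.0248
gripper_force: 30.4
```

Request:
{"name": "send_rows", "arguments": {
  "xyz": [
    [0,0,-0.001],
    [0,0,-0.001],
    [0,0,0]
  ],
  "delta_rot": [
    [0,0,0],
    [0,0,0],
    [0,0,0]
  ]
}}

```text
clock: 15.05
position: [0.5105, -0.1807, 0.1102]
ee_rot: [-0.0, 0.981, -0.196, -0.0]
contact_force: [-0.2, 0.8, -2.1]
width: 0.0246
gripper_force: 30.4
```

Request:
{"name": "send_rows", "arguments": {
  "xyz": [
    [0,0,-0.001],
    [0,0,-0.001],
    [0,0,0]
  ],
  "delta_rot": [
    [0,0,0],
    [0,0,0],
    [0,0,0]
  ]
}}

```text
clock: 15.35
position: [0.5107, -0.1807, 0.109]
ee_rot: [0.0, 0.981, -0.196, 0.0]
contact_force: [-0.8, 1.5, 3.5]
width: 0.0254
gripper_force: 31.0
```

Request:
{"name": "send_rows", "arguments": {
  "xyz": [
    [0,0,-0.001],
    [0,0,-0.001],
    [0,0,0]
  ],
  "delta_rot": [
    [0,0,0],
    [0,0,0],
    [0,0,0]
  ]
}}

```text
clock: 15.65
position: [0.5108, -0.1808, 0.1074]
ee_rot: [0.0, 0.981, -0.196, 0.0]
contact_force: [-3.5, 0.8, 6.8]
width: 0.0251
gripper_force: 31.3
```

Request:
{"name": "send_rows", "arguments": {
  "xyz": [
    [0,0,-0.001],
    [0,0,-0.001],
    [0,0,0]
  ],
  "delta_rot": [
    [0,0,0],
    [0,0,0],
    [0,0,0]
  ]
}}

```text
clock: 15.95
position: [0.5108, -0.1807, 0.1054]
ee_rot: [0.0, 0.981, -0.196, 0.0]
contact_force: [-1.4, 1.5, 6.3]
width: 0.025
gripper_force: 31.3
```

Request:
{"name": "send_rows", "arguments": {
  "xyz": [
    [0,0,-0.001],
    [0,0,-0.001],
    [0,0,0]
  ],
  "delta_rot": [
    [0,0,0],
    [0,0,0],
    [0,0,0]
  ],
  "force": 40
}}

```text
clock: 16.25
position: [0.5107, -0.1807, 0.1028]
ee_rot: [0.0, 0.981, -0.196, 0.0]
contact_force: [-1.6, 2.2, 3.8]
width: 0.0252
gripper_force: 39.4
```

Request:
{"name": "send_rows", "arguments": {
  "xyz": [
    [0,0,-0.001],
    [0,0,-0.001],
    [0,0,0]
  ],
  "delta_rot": [
    [0,0,0],
    [0,0,0],
    [0,0,0]
  ]
}}

```text
clock: 16.55
position: [0.5106, -0.1807, 0.1002]
ee_rot: [-0.0, 0.981, -0.196, -0.0]
contact_force: [-0.9, 2.4, 3.7]
width: 0.0248
gripper_force: 39.4
```

Request:
{"name": "send_rows", "arguments": {
  "xyz": [
    [0,0,-0.001],
    [0,0,-0.001],
    [0,0,0]
  ],
  "delta_rot": [
    [0,0,0],
    [0,0,0],
    [0,0,0]
  ]
}}

```text
clock: 16.85
position: [0.5108, -0.1807, 0.0986]
ee_rot: [-0.0, 0.981, -0.196, 0.0]
contact_force: [-2.1, 1.9, 5.2]
width: 0.0247
gripper_force: 39.6
```

Request:
{"name": "send_rows", "arguments": {
  "xyz": [
    [0,0,-0.001],
    [0,0,-0.001],
    [0,0,0]
  ],
  "delta_rot": [
    [0,0,0],
    [0,0,0],
    [0,0,0]
  ]
}}

```text
clock: 17.15
position: [0.5108, -0.1807, 0.0969]
ee_rot: [0.0, 0.981, -0.196, 0.0]
contact_force: [-2.2, 1.0, 7.0]
width: 0.0246
gripper_force: 39.7
```

Request:
{"name": "send_rows", "arguments": {
  "xyz": [
    [0,0,-0.001],
    [0,0,0]
  ],
  "delta_rot": [
    [0,0,0],
    [0,0,0]
  ]
}}

```text
clock: 17.35
position: [0.5108, -0.1807, 0.0959]
ee_rot: [0.0, 0.981, -0.196, 0.0]
contact_force: [-2.4, 1.6, 7.4]
width: 0.0246
gripper_force: 39.8
```

Request:
{"name": "send_rows", "arguments": {
  "xyz": [
    [0,0,-0.001],
    [0,0,0]
  ],
  "delta_rot": [
    [0,0,0],
    [0,0,0]
  ]
}}

```text
clock: 17.55
position: [0.5106, -0.1807, 0.0943]
ee_rot: [-0.0, 0.981, -0.196, -0.0]
contact_force: [0.2, 0.2, -0.4]
width: 0.0245
gripper_force: 39.2
```

Request:
{"name": "send_rows", "arguments": {
  "xyz": [
    [0,0,-0.001],
    [0,0,0]
  ],
  "delta_rot": [
    [0,0,0],
    [0,0,0]
  ]
}}

```text
clock: 17.75
position: [0.5109, -0.1808, 0.0935]
ee_rot: [0.0, 0.981, -0.196, 0.0]
contact_force: [-2.0, 1.8, 7.1]
width: 0.0246
gripper_force: 39.4
```

At 0.0943 the force dropped from 7.4 N to about 0, which looks like the jaws snapping in. I'll back off slightly as a gentle tug test.

Request:
{"name": "send_rows", "arguments": {
  "xyz": [
    [0,0,0.001],
    [0,0,0]
  ],
  "delta_rot": [
    [0,0,0],
    [0,0,0]
  ]
}}

```text
clock: 17.95
position: [0.5107, -0.1808, 0.094]
ee_rot: [-0.0, 0.981, -0.196, -0.0]
contact_force: [-0.1, 1.5, 2.2]
width: 0.0248
gripper_force: 39.3
```

Request:
{"name": "send_rows", "arguments": {
  "xyz": [
    [0,0,0.0005],
    [0,0,0]
  ],
  "delta_rot": [
    [0,0,0],
    [0,0,0]
  ]
}}

```text
clock: 18.15
position: [0.5106, -0.1807, 0.0941]
ee_rot: [-0.0, 0.981, -0.196, -0.0]
contact_force: [0.8, 0.4, -3.1]
width: 0.0245
gripper_force: 39.4
```

Request:
{"name": "send_rows", "arguments": {
  "xyz": [
    [0,0,0.0005],
    [0,0,0]
  ],
  "delta_rot": [
    [0,0,0],
    [0,0,0]
  ]
}}

```text
clock: 18.35
position: [0.5105, -0.1807, 0.0943]
ee_rot: [-0.0, 0.981, -0.196, -0.001]
contact_force: [1.1, 0.2, -9.2]
width: 0.0248
gripper_force: 39.7
```

It's held fast. I'll relax the tug, open and withdraw straight up.

Request:
{"name": "send_rows", "arguments": {
  "xyz": [
    [0,0,-0.0008],
    [0,0,0]
  ],
  "delta_rot": [
    [0,0,0],
    [0,0,0]
  ],
  "force": 20
}}

```text
clock: 18.55
position: [0.5105, -0.1807, 0.0942]
ee_rot: [-0.0, 0.981, -0.196, -0.0]
contact_force: [0.6, 0.5, -6.7]
width: 0.0244
gripper_force: 39.9
```

Request:
{"name": "send_rows", "arguments": {
  "xyz": [
    [0,0,0],
    [0,0,0],
    [0,0,0],
    [0,0,0],
    [0,0,0]
  ],
  "delta_rot": [
    [0,0,0],
    [0,0,0],
    [0,0,0],
    [0,0,0],
    [0,0,0]
  ],
  "gripper": 0.046
}}

```text
clock: 19.05
position: [0.5109, -0.1809, 0.0949]
ee_rot: [0.0, 0.981, -0.196, 0.0]
contact_force: [-0.2, -0.0, 0.5]
width: 0.0461
gripper_force: 0.0
```

Request:
{"name": "send_rows", "arguments": {
  "xyz": [
    [0,0,0.004],
    [0,0,0.01],
    [0,0,0.02],
    [0,0,0.03],
    [0,0,0.03],
    [0,0,0.03],
    [-0.03,-0.02,0.01],
    [-0.03,-0.03,0],
    [-0.03,-0.03,0],
    [-0.03,-0.03,0],
    [0,0,0],
    [0,0,0]
  ],
  "delta_rot": [
    [0,0,0],
    [0,0,0],
    [0,0,0],
    [0,0,0],
    [0,0,0],
    [0,0,0],
    [0,0,0],
    [0,0,0],
    [0,0,0],
    [0,0,0],
    [0,0,0],
    [0,0,0]
  ]
}}

```text
clock: 20.25
position: [0.3904, -0.2914, 0.2294]
ee_rot: [0.0, 0.98, -0.197, 0.001]
contact_force: [-0.3, 0.2, -0.2]
width: 0.0464
gripper_force: 0.0
```

Run:
```python
from h import *
print(readout.get_state()['contact_force'])
im=shot('scene'); W=cloud(im); c=im['color']
d=np.hypot(W[...,0]-.511,W[...,1]+.18)
m=(d<.011)&(W[...,2]>.1)&(W[...,2]<.15); print('cart top',m.sum(),np.percentile(W[m][:,2],[50,90]))
m=(d>.016)&(d<.027)&(W[...,2]>.07)&(W[...,2]<.095); print('collar',m.sum(),np.median(W[m][:,2]))
o=cloud(np.load('scene.npy',allow_pickle=True).item());d=np.hypot(o[...,0]-.511,o[...,1]+.18);m=(d>.016)&(d<.027)&(o[...,2]>.07)&(o[...,2]<.095); print('collar before',np.median(o[m][:,2]))
cv2.imwrite('pics/c6.png',cv2.resize(cv2.cvtColor(c,cv2.COLOR_RGB2BGR)[120:330,200:450],(750,630))[:600])
```

```text
[-0.33574267  0.20085362 -0.20406308]
cart top 67 [0.12074974 0.12217687]
collar 195 0.08503213351987826
collar before 0.08491723966668041
```

View pics/c6.png

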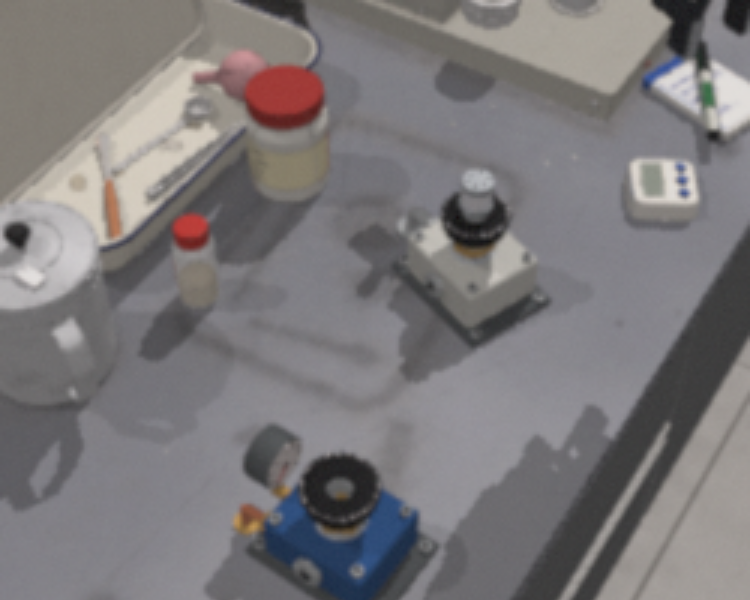

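The cartridge stands locked in the white block at crop (478,190), its top 35 mm above the collar. The inlet collar is back at its starting height and the bystanders haven't moved.

```bash
python3 -c "
from rig import order
print(order.sign_off())"
```

```text
the job is handed in; nothing more can be done
None
```

The cartridge is out of the purge stand and locked home in the white inlet block: it held against a gentle tug of about 9 N, and the collar is back at its starting height. The job was handed in after about 20 s of robot time, with no verdict returned.

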